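# Load the label roll into the counter dispenser and shut its cover

### The job

Fit the roll of food labels into the label dispenser: squeeze the two spring-loaded ends of its hub together, bring the roll in under the raised cover, and let go so that both pins spring out into the end cups. Then swing the cover fully shut over the roll. Leave the other things on the counter where they are.

Things in the scene. Friction and masses are not known exactly. Their poses are not given: they have to be found in the camera images.
- roll_center (a point): Middle of the loose label roll (white with red labels, 54 mm diameter, 38 mm wide), on its hub's axis, which is this point's y axis: level at the start, 33 mm above the counter. At each end of the hub is a blue eight-sided flange (66 mm across flats, 71 across corners, 4 thick) with a steel pin of 9 mm diameter standing 10 mm out of its middle. About 0.16 kg.
- end_left (a joint): How far the flange and pin on the roll's +y side are pushed in: 0 = sprung out, 0.010 m = fully in, against the roll. Both out: flange outer faces 66 mm apart, pin tips 86 mm. Both in: 46 and 66 mm. Each spring pushes with 5 N when out, 10 N when in; a grip of 30 N holds both in.
- end_right (a joint): The same for the roll's -y side. The flat outer faces can be squeezed anywhere between pin and rim, from any side round the axis.
- cups_mid (a point): Point half-way between the dark dispenser's two end cups, 60 mm above the counter. y runs from cup to cup, x to the dispenser's back, z up; the open front with steel tear bar faces -x. Dispenser is fixed: 104 mm wide, from 76 mm in front of this point to 64 mm behind it. Its base under the roll is 14 mm high, the tear bar 36 mm; the back wall's inner face is 50 mm behind this point.
- cup_left (a point): Mouth of the cup on the +y side: a white blind hole, 14 mm wide, 6 mm deep, in the inner face of a 12 mm thick cheek. The cheeks' inner faces stand 72 mm apart, the cup floors 84 mm.
- cup_right (a point): The same on the -y side. The cheeks' upper edge slopes, rising to the back at 40 degrees, and passes 13 mm from the cup axis: the free way in is from front and above, 40 degrees off vertical. Fingers outside the flanges overlap the cheeks seen from the front, so must end at least 15 mm short of the cup axis along that way.
- cover (a joint): Angle of the dispenser's see-through smoked cover: 0 = shut (level above the roll), up to 1.2 rad = raised, leaning forward over the cups so that no gripper can come straight down. It stays where it is left; pushing it shut takes about 1.5 N at its front edge.
- cover_hinge (a point): On the cover's hinge axis, which is parallel to the y axis of cups_mid; 52 mm behind and 48 mm above cups_mid.
- cover_edge (a point): Middle of the cover's free edge, 98 mm from the hinge, on its outer face (the face that looks up when shut). Its z axis is that face's outward normal, its x axis points to the hinge. The cover is 4 mm thick, 104 mm wide, with a 10 mm lip on the inner side; an orange finger tab, 40 mm wide, stands 8 mm out beyond this edge.
- tape_roll: Roll of beige packing tape lying flat, 104 mm across, 25 mm high; origin under its middle. Leave it.
- tub: Small white tub with a printed lid, 72 mm wide, 71 mm high, on the wooden counter behind, 40 mm lower; origin under its middle. Leave it.
- can: Orange drink can, 66 mm wide, 115 mm high; origin under its middle. Leave it.
- shaker: Salt shaker, 44 mm wide, 90 mm high; origin under its middle. Leave it.
- keys: Bunch of keys with a white tag lying flat, 104 x 115 x 8 mm; origin under the middle. Leave it.
Things that resemble listed ones, but are neither listed nor needed, are in the scene too. Of the things that look like the part that bears roll_center, the smaller one is meant.

How it is judged:
By the outcome, as a careful person would: the job done as asked, in the order asked, and still so for the second after the job is handed in, with the robot touching nothing.
It also fails if it takes over 64 s, if anything falls off the work surface, if the arm or the gripper's body presses on something with over 40 N, if the wrist force passes 120 N, or if a joint passes its speed limit or range.

### The arm

A 6-joint arm with a two-finger parallel gripper is mounted at the origin on a cart in front of the work surface, level with it; the furniture and walls round the work are solid. World frame = base frame: x ahead of the robot, y to its left, z up, the work surface at z = 0. Lengths are in m, angles in rad, forces in N, time in s.
With the tool pointing down it reaches from about 0.25 to 0.8 m from the base axis. Payload 8.5 kg.
Tool frame: the origin (TCP) lies on the centre line of the jaws, within the pads' length; the fingertips stand 8 mm ahead of it and the grasp point (between the pads) lies 11 mm behind it; z points along the fingers, y is the line along which they close (so a half turn about z gives the same grasp; the last joint's range is limited). The gripper opens to 85 mm and grips with 20 to 120 N. Pads are 22 mm wide; open, the fingers measure 114 mm over their backs; the gripper's body (76 mm by 85 mm) begins 54 mm behind the grasp point. The pads swing forward as they close: fully open they stand 13 mm farther back than shut.
Start: joints at [-1.162, 0.238, -0.013, 1.319, 0, 1.571], TCP at [0.209, -0.482, 0.239] pointing down, gripper open.
Joint ranges: [-2.66, 2.66], [-1.03, 1.9], [-1.14, 1.46], [-1.82, 2.27], [-1.45, 1.34], [-3.14, 3.14]. Speed limits (rad/s): [2.22, 2.22, 2.79, 3.14, 3.14, 3.14].

### API

Orientations are given as a rotation vector (axis times angle).
In Python, from rig import env gives the robot as it stands.
- The arm moves only by the shell command python3 -m inch 'ROWS' [OPENING] [FORCE]. ROWS is JSON, one flat list of numbers, 6 for each row, row after row: the shift along the tool's x, y, z in cm, then the turn, a rotation vector about the tool's x, y, z in degrees. A call has 1 to 12 rows; each row is the pose to reach, as a shift and turn from the pose commanded when the call began, along the tool's axes at that moment; what a row does not reach only later rows make up. A row lasts 1/8 s, in which the tool goes at most 62.5 mm and 10.7 degrees, less where a joint would pass 70% of its speed; a pose out of reach is approached as far as the arm can. A call with a gripper value outside its range is refused whole. OPENING is the opening, from 0 (shut) to 1 (fully open), set as the call begins (- or left out, the last holds). The fingers move at their own pace and stop on an object; FORCE is the grip in N (left out, the last holds). Time passes only in rows, so rows that repeat a pose let the fingers close. It gives the time, the measured TCP pose, the force, the opening and the grip force at its end, in the units of the state.
- env.sense(): the state, without advancing time (a new reading comes with each control period).
- env.camera(name): name is "scene" or "top" or "wrist"; returns a dict with "pixels" (400x640x3 uint8, red, green, blue), "fx", "fy", "cx", "cy" (pixels), "rvec" (rotation vector, rad) and "tvec" (3), from world to camera coordinates, as OpenCV has them. Camera axes: x right, y down, z forward; pixel columns grow to the right and rows downward; lengths in m; the calibration is good to about 2 mm. A picture is of the moment at which its call begins. There is no depth.
- env.finish_job(): hands the job in; it is judged then, once.
Trained networks look in a picture, given as the dict that the camera call returned (one of the last four; its "shot" number tells which), for a name from the list of things; names that differ only in an ending like _2 or _b are one class to them, and where a whole thing is asked for, a point or a joint stands for the part that bears it (a point fixed in the world has none). Each returns a list of dicts, best first, with "p" (0 to 1); they miss things now and then, are a little off and sometimes report something else, mostly with a low value. They report only what shows in the picture. A call takes as long as a camera call. They do not tell look-alikes from the thing itself.
- env.boxes_of(picture, query): "box" ([left, top, right, bottom] in pixels, round what is visible of it).
- env.regions_of(picture, query): "mask" (400x640 bool, what is visible of it) and "box" ([left, top, right, bottom] in pixels, round what is visible of it).
The state is a dict: "time": time; "joint_positions": joint angles; "qvel": joint speeds; "effort": joint torques, N m; "ee_pos": TCP position; "tool_rot": TCP orientation; "contact_force": force on the tool from outside, world axes, zero at the start; "moment": the same for the moment, N m; "grip_width": opening from 0.0 (shut) to 1.0 (fully open); "grip_force": force on a finger pad.
Only numpy, scipy, OpenCV 4.12 (cv2) and the standard library are available. Lean on these libraries where they do the work, as an engineer would, in place of code of your own. Each camera call takes 0.05 s, during which the arm holds its last target. There are 200 camera calls.

## Working session

There is one attempt and no reset: what is moved stays moved. The work goes in short steps, Python scripts to look and compute and a shell command to move; the robot and the scene stay as the last step left them, time stands still between calls to the robot, and variables do not carry over. Pictures are saved under pics/ and viewed, at most 10 in all, crops included, and the job is handed in when it is done.

```bash
ls; mkdir -p pics; cat > h.py <<'E'
import numpy as np, cv2
from scipy.spatial.transform import Rotation as R
from rig import env
def P(c):
    K=np.array([[c['fx'],0,c['cx']],[0,c['fy'],c['cy']],[0,0,1.]])
    return K,R.from_rotvec(np.ravel(c['rvec'])).as_matrix(),np.ravel(c['tvec'])
def proj(c,X):
    K,r,t=P(c); Y=(np.atleast_2d(X)@r.T+t)@K.T
    return Y[:,:2]/Y[:,2:]
def onplane(c,uv,z):
    K,r,t=P(c); d=r.T@np.linalg.inv(K)@np.array([uv[0],uv[1],1.]); o=-r.T@t
    return o+d*(z-o[2])/d[2]
def save(n,c,box=None,s=1):
    im=c['pixels'][...,::-1]
    if box: im=im[box[1]:box[3],box[0]:box[2]]
    if s!=1: im=cv2.resize(im,None,fx=s,fy=s,interpolation=cv2.INTER_CUBIC)
    cv2.imwrite('pics/'+n,im)
E
cat > a.py <<'E'
from h import *
for n in ['scene','top','wrist']:
    c=env.camera(n); 
    save(n+'0.png',c); np.save(n+'0.npy',c,allow_pickle=True)
    K,r,t=P(c); print(n,c['fx'],'cam at',-r.T@t)
    for q in ['roll_center','end_left','cover','cup_left','tape_roll','tub','can','shaker','keys']:
        try: print(q,[(np.round(b['box']).astype(int).tolist(),round(b['p'],2)) for b in env.boxes_of(c,q)[:4]])
        except Exception as e: print(q,e)
print(env.sense())
E
python3 a.py
```

```text
pics
scene 474.29989127405565 cam at [-0.68353503  0.36951468  1.11435404]
roll_center [([379, 183, 388, 201], 0.7), ([411, 179, 443, 209], 0.65)]
end_left [([412, 180, 419, 206], 0.43)]
cover [([305, 158, 313, 175], 0.59)]
cup_left [([308, 159, 318, 204], 0.71), ([248, 193, 261, 220], 0.55)]
tape_roll [([183, 219, 219, 243], 0.89)]
tub []
can [([398, 154, 419, 188], 0.97)]
shaker [([248, 193, 263, 220], 0.67)]
keys [([244, 224, 264, 239], 0.63), ([380, 185, 391, 197], 0.42)]
top 407.82388091953413 cam at [ 0.39393562 -0.06275661  1.24336935]
roll_center [([395, 200, 428, 224], 0.9), ([440, 221, 486, 260], 0.66)]
end_left [([439, 220, 454, 251], 0.77)]
cover [([319, 170, 361, 195], 0.95), ([178, 177, 211, 212], 0.62)]
cup_left [([322, 170, 359, 226], 0.67)]
tape_roll [([178, 177, 212, 212], 0.8), ([373, 146, 400, 166], 0.56)]
tub [([373, 145, 401, 165], 0.76), ([413, 202, 426, 221], 0.54), ([316, 171, 360, 190], 0.41)]
can [([416, 202, 424, 222], 0.58), ([442, 183, 475, 208], 0.57)]
shaker [([246, 179, 264, 192], 0.49), ([322, 170, 363, 192], 0.42)]
keys [([235, 197, 264, 226], 0.74)]
wrist 283.2646866537876 cam at [ 0.28636685 -0.4488431   0.37404403]
roll_center []
end_left []
cover []
cup_left []
tape_roll []
tub []
can []
shaker []
keys []
{'time': 1.5, 'joint_positions': array([-1.16202112e+00,  2.38165842e-01, -1.35506020e-02,  1.31918709e+00,
        2.08517944e-05,  1.57079977e+00]), 'qvel': array([ 0.00042863,  0.00296156,  0.00049211, -0.00127712, -0.00076432,
        0.00052596]), 'effort': array([-1.19310727e-03, -5.38580167e+01,  3.46692502e+01,  2.99361920e-03,
       -5.48977721e-05, -6.62667446e-06]), 'ee_pos': array([ 0.20865989, -0.48168226,  0.23927442]), 'tool_rot': array([-3.07609603e+00, -6.37613885e-01,  2.10856188e-06]), 'contact_force': array([ 0.24368033, -0.09050337,  0.02631611]), 'moment': array([-0.01730476,  0.02171691, -0.02730531]), 'grip_force': 0.0, 'grip_width': 0.9979332164053685}
```

```bash
python3 - <<'E'
import numpy as np,cv2
t=np.load('top0.npy',allow_pickle=True).item()['pixels'][...,::-1]
s=np.load('scene0.npy',allow_pickle=True).item()['pixels'][...,::-1]
a=cv2.resize(t[135:275,300:500],(800,560),interpolation=cv2.INTER_CUBIC)
cv2.imwrite('pics/a.png',a)
b=cv2.resize(s[140:260,280:460],(798,532),interpolation=cv2.INTER_CUBIC)
cv2.imwrite('pics/b.png',b)
E
```

```text
(no output)
```

View pics/a.png

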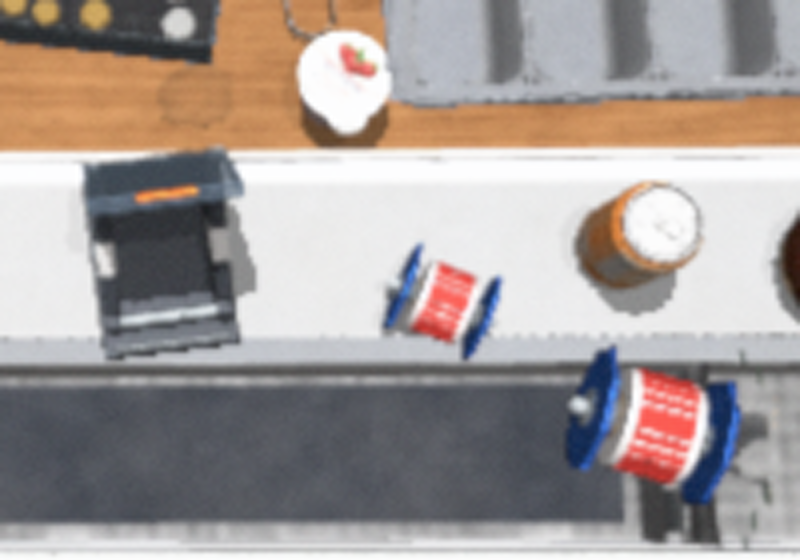

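View pics/b.png

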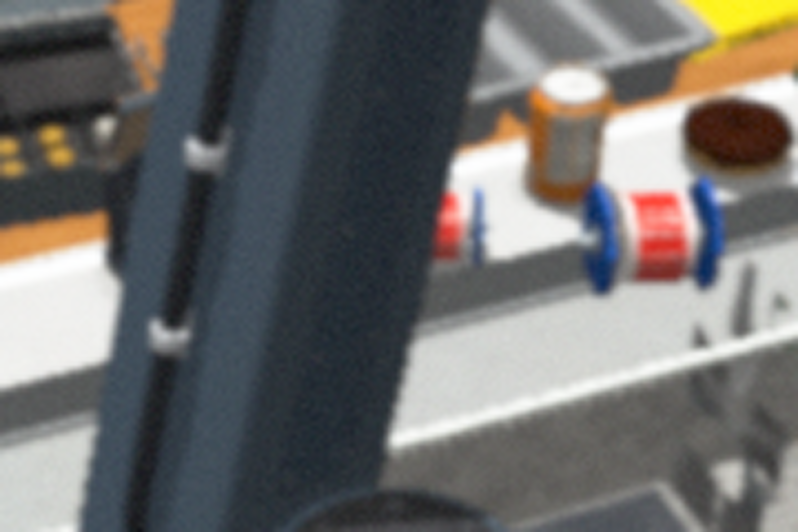

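View pics/scene0.png

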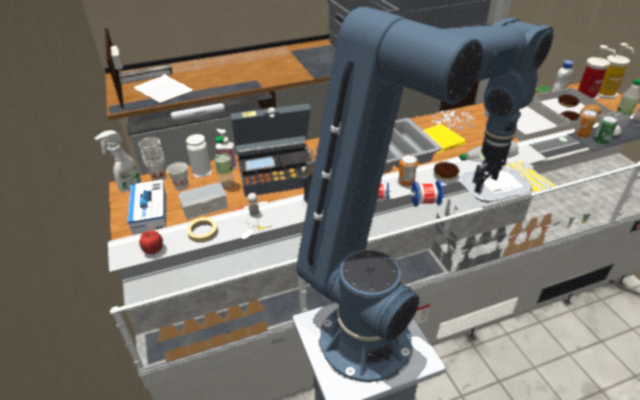

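Two things could be taken for the label roll. The small one is at top pixel (411,210), and the large one is at (463,241), about 1.4 times bigger and nearer the robot. The description says smaller, so I choose (411,210). The dispenser is at about (341,198), with its raised orange tab at (341,184).

```bash
python3 - <<'E'
from h import *
c=np.load('top0.npy',allow_pickle=True).item()
g=lambda x,y,z:np.round(onplane(c,(300+x/4,135+y/4),z),3)
print('roll L flange',g(404,288,.033),'R',g(482,318,.033),'body',g(443,303,.033))
print('disp cupL face',g(105,258,.06),'cupR',g(220,245,.06),'tearbar',g(108,325,.036),g(213,308,.036),'frontcorners',g(108,357,0),g(240,340,0),'tab',g(165,193,.14))
print('can',g(625,245,.05),'bigroll',g(655,425,.05), 'ledge front',g(400,340,0),g(400,365,0),'rear',g(400,150,0),'lowrail',g(400,545,0))
for n in ['scene','top','wrist']:
    K,r,t=P(np.load(n+'0.npy',allow_pickle=True).item()); print(n,np.round(r,3).tolist())
s=env.sense(); print(R.from_rotvec(s['tool_rot']).as_matrix().round(3))
E
```

```text
roll L flange [ 0.554 -0.282  0.033] R [ 0.531 -0.338  0.033] body [ 0.542 -0.31   0.033]
disp cupL face [ 0.573 -0.059  0.06 ] cupR [ 0.582 -0.144  0.06 ] tearbar [ 0.527 -0.061  0.036] [ 0.539 -0.139  0.036] frontcorners [ 0.506 -0.061  0.   ] [ 0.519 -0.162  0.   ] tab [ 0.606 -0.101  0.14 ]
can [ 0.582 -0.442  0.05 ] bigroll [ 0.451 -0.455  0.05 ] ledge front [ 0.518 -0.283  0.   ] [ 0.499 -0.283  0.   ] rear [ 0.666 -0.289  0.   ] lowrail [ 0.365 -0.278  0.   ]
scene [[-0.343, -0.939, -0.023], [-0.576, 0.23, -0.784], [0.742, -0.256, -0.62]]
top [[-0.001, -1.0, -0.024], [-0.984, 0.006, -0.176], [0.176, 0.023, -0.984]]
wrist [[0.397, -0.918, 0.001], [-0.867, -0.375, 0.329], [-0.302, -0.131, -0.944]]
[[ 0.918  0.397 -0.   ]
 [ 0.397 -0.918  0.   ]
 [ 0.    -0.    -1.   ]]
```

View pics/top0.png

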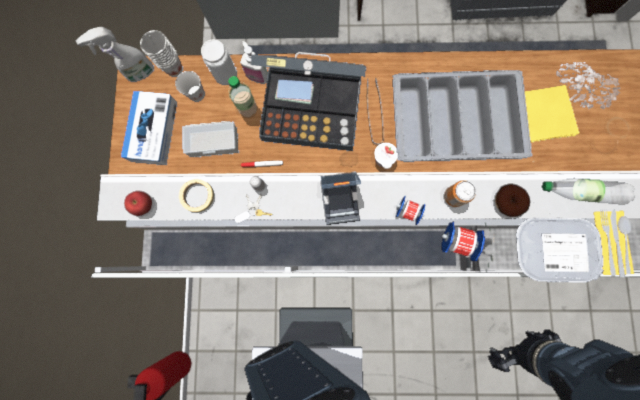

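```bash
cat >> h.py <<'E'
def tri(cs,uvs):
    A=np.zeros((3,3));b=np.zeros(3)
    for c,uv in zip(cs,uvs):
        K,r,t=P(c); d=r.T@np.linalg.inv(K)@np.array([uv[0],uv[1],1.]); d/=np.linalg.norm(d); o=-r.T@t
        M=np.eye(3)-np.outer(d,d); A+=M; b+=M@o
    return np.linalg.solve(A,b)
def tool(): 
    s=env.sense(); return np.array(s['ee_pos']),R.from_rotvec(s['tool_rot'])
def rel(p,Rm):
    "target TCP pose (world) -> row in cm, deg"
    p0,r0=tool(); return np.round(np.r_[r0.inv().apply(p-p0)*100,np.degrees((r0.inv()*R.from_matrix(Rm)).as_rotvec())],2)
def pose(head_deg,tilt_deg):
    "tool orientation: heading azimuth of tool x, fingers tilted forward"
    h=np.radians(head_deg); t=np.radians(tilt_deg)
    H=np.array([np.cos(h),np.sin(h),0]); Z=np.array([0,0,1.])
    x=H*np.cos(t)+Z*np.sin(t); z=H*np.sin(t)-Z*np.cos(t); y=np.cross(z,x)
    return np.c_[x,y,z]
E
python3 - <<'E'
from h import *
c=np.load('top0.npy',allow_pickle=True).item();s=np.load('scene0.npy',allow_pickle=True).item()
for n,a,b in [('rail corner',(95,273),(112,308)),('bigroll',(463,241),(427,192)),('can top',(465,190),(408,157)),('ledge left front corner',(99,219),(112,268))]:
    X=tri([c,s],[a,b]); print(n,X.round(3),proj(c,X).round(),proj(s,X).round())
# view pose: over roll
roll=np.array([.542,-.31,.033]); Rm=pose(-22,40)
for d in (.12,):
    print(rel(roll-Rm[:,2]*d,Rm), roll-Rm[:,2]*d)
E
```

```text
rail corner [0.362 0.644 0.   ] [[ 94. 273.]] [[113. 308.]]
bigroll [ 0.452 -0.453  0.051] [[463. 241.]] [[427. 192.]]
can top [ 0.589 -0.445  0.12 ] [[465. 190.]] [[408. 157.]]
ledge left front corner [0.524 0.641 0.008] [[ 99. 219.]] [[112. 268.]]
[ 32.    -8.    11.44 -15.85  37.85  43.52] [ 0.47048212 -0.2811049   0.12492533]
```

```bash
python3 -m inch '[30,-10,8.5,-15.85,37.85,43.5, 30,-10,8.5,-15.85,37.85,43.5, 30,-10,8.5,-15.85,37.85,43.5, 30,-10,8.5,-15.85,37.85,43.5, 30,-10,8.5,-15.85,37.85,43.5, 30,-10,8.5,-15.85,37.85,43.5, 30,-10,8.5,-15.85,37.85,43.5, 30,-10,8.5,-15.85,37.85,43.5, 30,-10,8.5,-15.85,37.85,43.5]' 1 40
python3 - <<'E'
from h import *
s=env.sense(); print(s['joint_positions'].round(3)); print(R.from_rotvec(s['tool_rot']).as_matrix().round(3))
c=env.camera('wrist'); np.save('w1.npy',c); save('w1.png',c)
for q in ['roll_center','end_left','end_right']:
    print(q,[(np.round(b['box']).astype(int).tolist(),round(b['p'],2)) for b in env.boxes_of(c,q)[:4]])
t=env.camera('scene'); np.save('s1.npy',t)
t=env.camera('top'); np.save('t1.npy',t)
E
```

```text
time: 2.62
ee_pos: [0.4448, -0.2723, 0.1554]
tool_rot: [2.782, -0.54, 1.013]
contact_force: [-0.1, 0.3, -0.4]
grip_width: 0.997
grip_force: 0.0
[-0.643 -0.073 -0.898  0.063  0.165  2.94 ]
[[ 0.71  -0.375  0.596]
 [-0.286 -0.927 -0.242]
 [ 0.643  0.001 -0.766]]
roll_center [([275, 146, 350, 216], 0.9)]
end_left [([418, 161, 467, 260], 0.82), ([272, 150, 294, 214], 0.67), ([183, 61, 247, 132], 0.24)]
end_right [([498, 157, 563, 248], 0.95), ([332, 152, 352, 216], 0.73)]
```

View pics/w1.png

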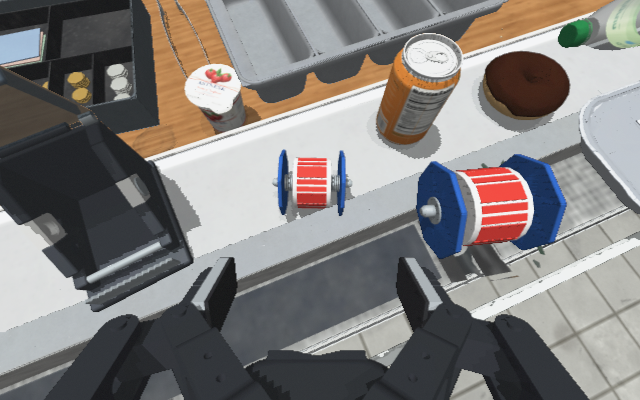

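The wrist view shows the small roll at (312,182), with both flanges and its pins at (275,183) and (349,182). The big look-alike is at (490,205), the can at (420,90) and the dispenser at lower left with white cups at (47,228) and (132,190). This confirms the small roll as my choice. Next I fit its pose from the masks.

```bash
cat > fit.py <<'E'
from h import *
from scipy.optimize import minimize
def cyl(y0,y1,r,n=24,ph=0):
    a=np.arange(n)*2*np.pi/n+ph
    return np.array([[r*np.cos(k),y,r*np.sin(k)] for y in (y0,y1) for k in a])
def parts(e=0.0):
    o=.033-e
    ps=[cyl(-.019,.019,.027)]
    for s in (1,-1):
        ps+=[cyl(s*(o-.004),s*o,.033/np.cos(np.pi/8),8,np.pi/8),cyl(s*o,s*(o+.010),.0045),cyl(0,s*o,.012)]
    return ps
def render(c,p,S=4,z=.033):
    m=np.zeros((400*S,640*S),np.uint8); r=R.from_euler('z',p[2]).as_matrix()
    for q in parts():
        uv=proj(c,q@r.T+[p[0],p[1],z])
        h=cv2.convexHull(((uv+.5)*S).astype(np.float32)).astype(np.int32); cv2.fillConvexPoly(m,h,1)
    return m>0
def fit(cs,ms,p0):
    S=4; big=[np.kron(m,np.ones((S,S)))>0 for m in ms]
    def f(p):
        L=0
        for c,b in zip(cs,big):
            m=render(c,p); L-=(m&b).sum()/(m|b).sum()
        return L
    best=minimize(f,p0,method='Nelder-Mead',options=dict(initial_simplex=np.array(p0)+np.array([[0,0,0],[.006,0,0],[0,.006,0],[0,0,.1]]),xatol=1e-4,fatol=1e-4))
    return best.x,best.fun/len(cs)
E
python3 - <<'E'
from fit import *
from h import *
cs=[];ms=[]
for n in ['wrist','top']:
    c=env.camera(n); rs=env.regions_of(c,'roll_center')
    tgt=proj(c,[.542,-.31,.033])[0]
    k=[m for m in rs if m['box'][0]-5<tgt[0]<m['box'][2]+5 and m['box'][1]-5<tgt[1]<m['box'][3]+5]
    print(n,[(np.round(m['box']).astype(int).tolist(),round(m['p'],2)) for m in rs])
    if k: cs.append(c);ms.append(k[0]['mask'])
    if k: x,f=fit([c],[k[0]['mask']],[.542,-.31,-.385]); print(n,x.round(4),np.degrees(x[2]).round(1),f)
c=cs[0]; im=c['pixels'][...,::-1].copy()
x,f=fit(cs[:1],ms[:1],[.542,-.31,-.385])
ed=cv2.resize(render(c,x).astype(np.uint8)*255,(640,400)); 
z=lambda a:cv2.resize(a[130:230,250:370],None,fx=4,fy=4,interpolation=cv2.INTER_NEAREST)
big=z(im); cs_,_=cv2.findContours(z(ed)//128,cv2.RETR_LIST,cv2.CHAIN_APPROX_NONE); cv2.drawContours(big,cs_,-1,(0,255,0),1)
mm=z(ms[0].astype(np.uint8)); cs_,_=cv2.findContours(mm,cv2.RETR_LIST,cv2.CHAIN_APPROX_NONE); cv2.drawContours(big,cs_,-1,(255,0,255),1)
cv2.imwrite('pics/fit1.png',big)
E
```

```text
wrist [([272, 144, 351, 217], 0.73), ([419, 150, 567, 257], 0.65)]
wrist [ 0.5442 -0.3091 -0.3986] -22.8 -0.9538680173450425
top [([439, 223, 485, 264], 0.96), ([398, 202, 423, 225], 0.57), ([321, 173, 359, 224], 0.35)]
top [ 0.5441 -0.308  -0.3907] -22.4 -0.8089410589410589
```

View pics/fit1.png

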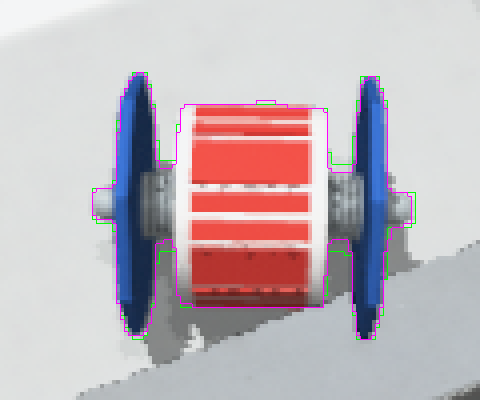

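The model outline (green) follows the roll's flanges and pins closely, so I trust the pose (0.544, -0.309), yaw -22.8°. Next I work out how far forward the fingertips really stand.

```bash
python3 - <<'E'
from h import *
c=np.load('w1.npy',allow_pickle=True).item(); p,r=tool()
for x in (.011,-.011):
  for z in (-.03,-.02,-.01,-.005,0,.008): print(x,z,proj(c,p+r.apply([[x,.0425,z],[x,-.0425,z],[x,.057,z]])).round(0).tolist())
roll=np.array([.5442,-.3091,.033]); Rm=pose(-22.8,40)
for d in (.06,.028): print(d,rel(roll-Rm[:,2]*d,Rm))
E
```

```text
0.011 -0.03 [[408.0, 285.0], [214.0, 285.0], [441.0, 285.0]]
0.011 -0.02 [[402.0, 272.0], [221.0, 272.0], [433.0, 272.0]]
0.011 -0.01 [[396.0, 261.0], [227.0, 261.0], [425.0, 261.0]]
0.011 -0.005 [[394.0, 256.0], [230.0, 256.0], [421.0, 256.0]]
0.011 0 [[391.0, 251.0], [233.0, 251.0], [418.0, 251.0]]
0.011 0.008 [[388.0, 244.0], [237.0, 244.0], [413.0, 244.0]]
-0.011 -0.03 [[403.0, 325.0], [220.0, 326.0], [435.0, 325.0]]
-0.011 -0.02 [[397.0, 310.0], [226.0, 311.0], [427.0, 310.0]]
-0.011 -0.01 [[392.0, 297.0], [232.0, 297.0], [420.0, 297.0]]
-0.011 -0.005 [[390.0, 291.0], [234.0, 292.0], [416.0, 291.0]]
-0.011 0 [[388.0, 286.0], [237.0, 286.0], [413.0, 286.0]]
-0.011 0.008 [[384.0, 278.0], [240.0, 278.0], [409.0, 278.0]]
0.06 [ 4.200e-01 -2.500e-01  1.018e+01 -5.100e-01  1.000e-02  6.300e-01]
0.028 [ 4.200e-01 -2.200e-01  1.338e+01 -5.100e-01  1.000e-02  6.300e-01]
```

```bash
python3 -m inch '[0.42,-0.23,5,-0.5,0,0.6, 0.42,-0.23,10,-0.5,0,0.6, 0.42,-0.23,12,-0.5,0,0.6, 0.42,-0.23,14,-0.5,0,0.6, 0.42,-0.23,14,-0.5,0,0.6]' 1 40 && python3 -m inch '[0,0,0,0,0,0,0,0,0,0,0,0,0,0,0,0,0,0,0,0,0,0,0,0,0,0,0,0,0,0,0,0,0,0,0,0]' 0.3 40
python3 - <<'E'
from h import *
c=env.camera('wrist'); np.save('w2.npy',c); save('w2.png',c,(200,160,440,310),3)
p,r=tool(); print(p, (r.inv().apply(np.array([.5442,-.3091,.033])-p)*1000).round(1))
E
```

```text
time: 3.75
ee_pos: [0.5315, -0.3032, 0.0483]
tool_rot: [2.778, -0.559, 1.008]
contact_force: [-0.7, -0.7, 0.6]
grip_width: 1.001
grip_force: 0.0
time: 4.5
ee_pos: [0.533, -0.3045, 0.053]
tool_rot: [2.771, -0.557, 1.018]
contact_force: [-0.9, 0.5, 8.8]
grip_width: 0.508
grip_force: 41.4
[ 0.53294819 -0.30452263  0.05298652] [-3.7 -0.2 23.1]
```

View pics/w2.png

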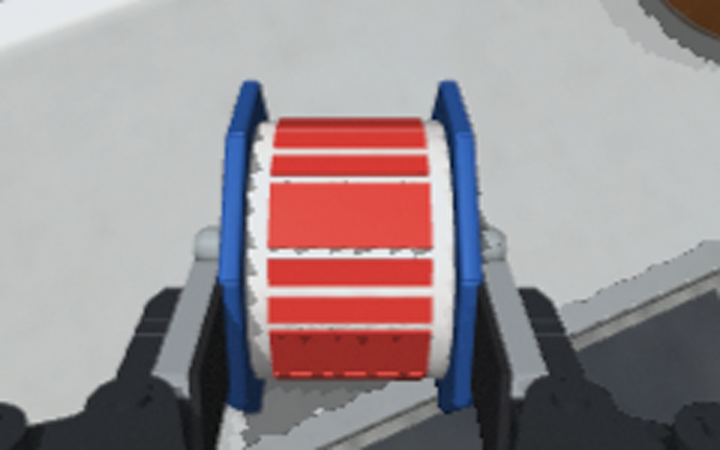

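The roll is gripped: both flanges are pressed against it, with pins at crop (207,243) and (493,242) just ahead of the fingertips. I lift and measure how it sits in the hand.

```bash
python3 -m inch '[1.5,0,-1.9,0,0,0, 4,0,-5,0,0,0, 6,0,-8,0,0,0, 6,0,-8,0,0,0]' 
python3 - <<'E'
from h import *
D=np.array([.578,-.101,.06]); Rm=pose(7,40)
print(rel(D-Rm[:,2]*.142,Rm)); print(tool()[0],D-Rm[:,2]*.142)
E
```

```text
time: 5.05
ee_pos: [0.5274, -0.3021, 0.1542]
tool_rot: [2.77, -0.557, 1.019]
contact_force: [0.8, -0.3, -1.8]
grip_width: 0.506
grip_force: 41.8
[ -7.45 -15.97  -8.28  19.28  -0.37 -22.69]
[ 0.52737396 -0.30211979  0.15424675] [ 0.48740452 -0.11212373  0.16877831]
```

```bash
python3 -m inch '[-3.5,-5,-4,6.5,0,-7.5, -7.5,-10,-8.3,13,-0.3,-15, -7.5,-16,-8.3,19.3,-0.4,-22.7, -7.5,-16,-8.3,19.3,-0.4,-22.7, -7.5,-16,-8.3,19.3,-0.4,-22.7, -7.5,-16,-8.3,19.3,-0.4,-22.7]'
python3 - <<'E'
from h import *
print(env.sense()['joint_positions'].round(2),R.from_rotvec(env.sense()['tool_rot']).as_matrix().round(3).tolist())
c=env.camera('wrist'); np.save('w3.npy',c); save('w3.png',c)
for q in ['roll_center','cup_left','cup_right','cover']:
    print(q,[(np.round(b['box']).astype(int).tolist(),round(b['p'],2)) for b in env.boxes_of(c,q)[:4]])
E
```

```text
time: 5.8
ee_pos: [0.4858, -0.1111, 0.1644]
tool_rot: [-2.908, -0.176, -1.047]
contact_force: [0.6, -0.0, -1.7]
grip_width: 0.51
grip_force: 42.2
[-0.43 -0.1  -0.86  0.19  0.34  2.7 ] [[0.765, 0.122, 0.632], [0.091, -0.992, 0.082], [0.638, -0.005, -0.77]]
roll_center [([609, 300, 639, 400], 0.8), ([265, 182, 367, 298], 0.67)]
cup_left [([229, 54, 406, 233], 0.75)]
cup_right [([231, 53, 407, 234], 0.88), ([229, 52, 410, 112], 0.47)]
cover [([230, 54, 410, 111], 0.8)]
```

View pics/w3.png

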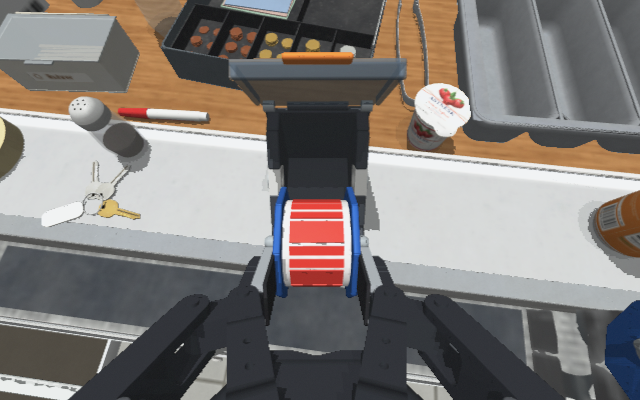

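The gripper is lined up in front of the dispenser with the cover raised above. The orange tab is at (318,57) and the roll at (316,243). The roll hides most of the cups, at about (268,183) and (364,183). Next I fit the dispenser from several views.

```bash
cat > disp.py <<'E'
from h import *
from scipy.optimize import minimize
def box(x0,x1,y0,y1,z0,z1): return np.array([[x,y,z] for x in (x0,x1) for y in (y0,y1) for z in (z0,z1)])
# cover frame: origin hinge, +u toward free edge (-x when shut), w outward normal
COV=[box(-.098,0,-.052,.052,-.004,0),box(-.098,-.095,-.052,.052,-.010,0),box(-.106,-.098,-.02,.02,-.004,0)]
def frame(p): return R.from_euler('z',p[2]),np.array([p[0],p[1],.06])
def cover(p):
    r,o=frame(p); a=R.from_euler('y',p[3])   # check sign: raises -x side
    return [r.apply(a.apply(q)+[.052,0,.048])+o for q in COV]
def render(c,P_,S=3):
    m=np.zeros((400*S,640*S),np.uint8)
    for q in P_: cv2.fillConvexPoly(m,cv2.convexHull(((proj(c,q)+.5)*S).astype(np.float32)).astype(np.int32),1)
    return m>0
def fit(cs,ms,p0,S=3):
    big=[np.kron(m,np.ones((S,S)))>0 for m in ms]
    def f(p): return -sum((lambda m:(m&b).sum()/(m|b).sum())(render(c,cover(p))) for c,b in zip(cs,big))/len(cs)
    return minimize(f,p0,method='Nelder-Mead',options=dict(initial_simplex=np.array(p0)+np.r_[[np.zeros(4)],np.diag([.006,.006,.06,.08])],xatol=1e-4,fatol=1e-4))
E
python3 - <<'E'
from disp import *
cs,ms=[],[]
p0=[.578,-.101,np.radians(7),1.2]
print(cover(p0)[2].mean(0))
for n in ['wrist','top','scene']:
    c=env.camera(n); rs=env.regions_of(c,'cover')
    print(n,[(np.round(m['box']).astype(int).tolist(),round(m['p'],2),int(m['mask'].sum())) for m in rs])
    u=proj(c,cover(p0)[0].mean(0))[0]
    k=[m for m in rs if m['box'][0]-5<u[0]<m['box'][2]+5 and m['box'][1]-5<u[1]<m['box'][3]+5]
    np.save('d_'+n+'.npy',dict(c=c,m=k[0]['mask'] if k else None))
    if k and n!='scene':
        b=fit([c],[k[0]['mask']],p0); print(n,b.x.round(4),np.degrees(b.x[2]).round(1),b.fun.round(3)); cs.append(c);ms.append(k[0]['mask'])
b=fit(cs,ms,p0); print('both',b.x.round(4),b.fun)
E
```

```text
[ 0.59107722 -0.09939432  0.20234327]
wrist [([229, 54, 408, 112], 0.92, 8303)]
wrist [ 0.586  -0.0999  0.1108  1.1568] 6.3 -0.93
top [([322, 170, 363, 191], 0.82, 463)]
top [ 0.5878 -0.0972  0.1114  1.1448] 6.4 -0.921
scene []
both [ 0.5886 -0.0998  0.1166  1.1387] -0.9186591411271876
```

```bash
python3 - <<'E'
from disp import *
p=[.5865,-.0995,.112,1.15]
r,o=frame(p)
pts={'boss':[[-.0084,.042,.010],[-.0084,-.042,.010]],'bossC':[[-.0084,s*y,.010] for s in(1,-1) for y in (.036,.048)],'mouth':[[0,.036,0],[0,-.036,0]],'front':[[-.076,.052,-.06],[-.076,-.052,-.06],[-.076,.052,-.046],[-.076,-.052,-.046]]}
out=[]
for f,bx,s in [('w1.npy',(0,60,200,330),2),('w3.npy',(225,45,425,250),2)]:
    c=np.load(f,allow_pickle=True).item(); im=c['pixels'][...,::-1]
    z=cv2.resize(im[bx[1]:bx[3],bx[0]:bx[2]],None,fx=s,fy=s,interpolation=cv2.INTER_CUBIC)
    for k,col in [('bossC',(0,255,0)),('mouth',(0,0,255)),('front',(255,0,255))]:
        for u in proj(c,r.apply(pts[k])+o): cv2.circle(z,tuple(int(v) for v in ((u-bx[:2])+.5)*s),2,col,-1)
    for q in cover(p)[:1]:
        for u in proj(c,q): cv2.circle(z,tuple(int(v) for v in ((u-bx[:2])+.5)*s),2,(255,255,0),-1)
    zz=np.zeros((540,400,3),np.uint8); zz[:z.shape[0],:z.shape[1]]=z[:540]; out.append(zz)
cv2.imwrite('pics/m.png',np.hstack(out))
E
```

```text
(no output)
```

View pics/m.png

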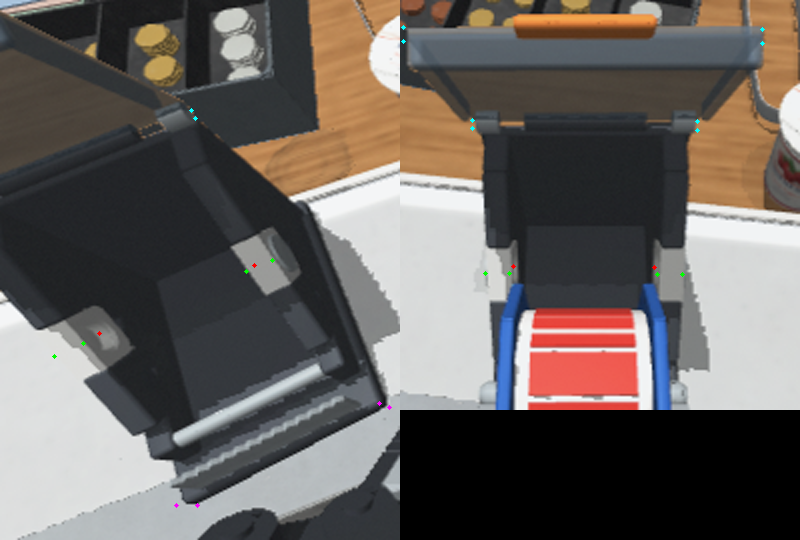

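The predicted cup blocks (green dots) fall on the white blocks in the close w3 view, both sideways and along the slope. The dispenser pose is therefore (0.5865, -0.0995), yaw 6.4°. Now I fit the roll's position in the hand.

```bash
cat > hand.py <<'E'
from fit import parts,cyl
from disp import *
def rparts(ph):
    ps=[cyl(-.019,.019,.027)]
    for s in (1,-1): ps+=[cyl(s*.019,s*.023,.033/np.cos(np.pi/8),8,np.pi/8+ph),cyl(s*.023,s*.033,.0045)]
    return ps
def hfit(c,mask,cut,S=4):
    p,r=tool(); b=np.kron(mask,np.ones((S,S)))>0; b[cut*S:]=0
    def f(q):
        T=R.from_euler('zx',[q[4],0]); m=render(c,[p+r.apply(T.apply(k)+q[:3]) for k in rparts(q[3])],S); m[cut*S:]=0
        return -(m&b).sum()/(m|b).sum()
    best=None
    for ph in (0,.2,.4,.6):
        q0=[0.002,0,.022,ph,0]
        o=minimize(f,q0,method='Nelder-Mead',options=dict(initial_simplex=np.array(q0)+np.r_[[np.zeros(5)],np.diag([.004,.003,.006,.1,.02])],xatol=1e-4,fatol=1e-4,maxfev=300))
        if best is None or o.fun<best.fun: best=o
    return best
E
python3 - <<'E'
from hand import *
c=env.camera('wrist'); rs=env.regions_of(c,'roll_center')
print([(np.round(m['box']).astype(int).tolist(),round(m['p'],2)) for m in rs])
k=[m for m in rs if m['box'][0]<316<m['box'][2]][0]
for cut in (236,248):
    o=hfit(c,k['mask'],cut); print(cut,o.x.round(4),o.fun.round(3))
p,r=tool()
C=p+r.apply(o.x[:3]); ax=r.apply([0,-1,0])
print('roll in world',C.round(4),'axis',ax.round(3),'disp y',[-np.sin(.112),np.cos(.112)])
print('pin px pred',proj(c,p+r.apply(o.x[:3]+np.array([[0,.0315,0],[0,-.0315,0]]))).round(1))
u=R.from_euler('z',.112).inv().apply(C-[.5865,-.0995,.06]); print('in disp frame mm',(u*1000).round(1),'along',(u@[-.643,0,.766])*1000,'perp',(u@[.766,0,.643])*1000)
E
```

```text
[([266, 183, 368, 296], 0.6), ([607, 300, 640, 398], 0.57), ([229, 53, 407, 111], 0.31), ([3, 118, 22, 179], 0.18)]
236 [-3.000e-04  1.100e-03  2.920e-02  6.732e-01  1.420e-02] -0.966
248 [-0.0006  0.0012  0.0302  0.583   0.0086] -0.967
roll in world [ 0.505  -0.1097  0.1413] axis [-0.122  0.992  0.005] disp y [np.float64(-0.11176599215128519), np.float64(0.9937345535898603)]
pin px pred [[364.8 240.9]
 [267.9 240.9]]
in disp frame mm [-82.1  -1.   81.3] along 115.07522645384009 perp -10.592720682779813
```

```bash
cat >> hand.py <<'E'
def goto(along,off,D=(.5865,-.0995,.06),yaw=6.4,tilt=40,dy=0.,dperp=0.):
    Rm=pose(yaw,tilt); h=np.radians(yaw); H=np.array([np.cos(h),np.sin(h),0]); Z=np.array([0,0,1.])
    s,co=np.sin(np.radians(40)),np.cos(np.radians(40))
    T=np.array(D)+along*(-s*H+co*Z)+dperp*(co*H+s*Z)+dy*np.array([-H[1],H[0],0])
    return rel(T-Rm@np.array(off),Rm)
E
python3 - <<'E'
from hand import *
print(goto(.055,[-.0005,.0012,.0297]))
E
```

```text
[ 1.08 -0.07  6.05 -0.62  0.34  0.31]
```

```bash
python3 -m inch '[1.1,-0.1,2,-0.6,0.3,0.3, 1.1,-0.1,4,-0.6,0.3,0.3, 1.1,-0.1,6,-0.6,0.3,0.3, 1.1,-0.1,6,-0.6,0.3,0.3, 1.1,-0.1,6,-0.6,0.3,0.3]'
cat > look.py <<'E'
from hand import *
c=env.camera('wrist'); np.save('w4.npy',c)
p,r=tool()
rs=env.regions_of(c,'roll_center'); k=[m for m in rs if m['box'][0]<316<m['box'][2] and m['box'][1]>120][0]
o=hfit(c,k['mask'],240); print(o.x.round(4),o.fun.round(3))
rs=env.regions_of(c,'cover')
if rs:
    b=fit([c],[rs[0]['mask']],[.5865,-.0995,.112,1.15]); print('cover fit',b.x.round(4),b.fun.round(3))
C=p+r.apply(o.x[:3]); u=R.from_euler('z',.112).inv().apply(C-[.5865,-.0995,.06])
print('in disp frame mm',(u*1000).round(1),'along',(u@[-.643,0,.766])*1000,'perp',(u@[.766,0,.643])*1000)
# white cup blocks
rr,oo=frame([.5865,-.0995,.112,1.15])
for s in (1,-1):
    q=rr.apply([[0,s*.036,0],[-.0084,s*.036,.010],[-.0084,s*.048,.010]])+oo
    print('side',s,proj(c,q).round(1).tolist())
im=c['pixels'].astype(int)
for row in range(160,236,6): print(row,[int(v) for v in im[row,252:380:2].mean(1)])
E
python3 look.py
```

```text
time: 7.08
ee_pos: [0.5322, -0.1039, 0.126]
tool_rot: [-2.912, -0.163, -1.058]
contact_force: [-0.2, 0.6, -1.8]
grip_width: 0.51
grip_force: 42.2
[-4.000e-04  9.000e-04  3.040e-02  5.074e-01 -2.500e-03] -0.967
cover fit [ 0.5869 -0.1004  0.1241  1.1509] -0.918
in disp frame mm [-35.1   0.6  42.7] along 55.33101967609341 perp 0.5759081969613343
side 1 [[273.8, 210.2], [271.5, 216.2], [256.3, 216.2]]
side -1 [[360.1, 210.2], [362.5, 216.2], [377.7, 216.2]]
160 [240, 43, 45, 46, 44, 47, 46, 46, 40, 32, 34, 33, 34, 34, 34, 34, 33, 33, 34, 35, 34, 35, 35, 35, 35, 34, 34, 35, 35, 36, 36, 35, 35, 35, 34, 34, 34, 36, 34, 33, 35, 36, 34, 35, 35, 35, 36, 35, 35, 33, 35, 36, 36, 35, 37, 35, 35, 35, 44, 46, 47, 45, 46, 45]
166 [242, 139, 46, 45, 46, 46, 47, 44, 42, 32, 32, 33, 33, 32, 36, 35, 36, 34, 35, 38, 35, 36, 36, 35, 34, 35, 35, 36, 35, 35, 35, 33, 35, 33, 36, 35, 34, 34, 34, 36, 35, 36, 35, 35, 36, 35, 35, 35, 34, 33, 34, 34, 35, 36, 34, 34, 35, 36, 44, 46, 46, 46, 47, 47]
172 [225, 204, 45, 45, 44, 46, 46, 45, 43, 35, 32, 32, 31, 33, 33, 35, 34, 34, 34, 35, 36, 36, 35, 35, 35, 35, 36, 3
[... 2409 characters left out ...]
00, 138, 130, 94, 92, 97, 128, 144, 144, 145, 144, 144, 144, 139]
226 [217, 217, 218, 215, 212, 213, 213, 213, 213, 144, 142, 104, 133, 134, 91, 165, 242, 242, 240, 140, 139, 140, 139, 140, 139, 139, 139, 139, 139, 138, 138, 138, 138, 138, 137, 137, 137, 137, 136, 136, 136, 136, 135, 135, 135, 135, 242, 242, 242, 218, 84, 142, 133, 101, 45, 90, 139, 145, 144, 144, 145, 145, 144, 140]
232 [217, 217, 216, 215, 213, 212, 212, 213, 213, 197, 133, 116, 134, 131, 86, 173, 242, 242, 240, 140, 139, 140, 140, 139, 140, 140, 139, 139, 139, 139, 139, 139, 139, 139, 138, 138, 138, 137, 137, 137, 137, 137, 137, 136, 135, 136, 234, 242, 242, 211, 71, 140, 134, 115, 35, 37, 78, 81, 76, 75, 76, 72, 75, 128]
```

```bash
python3 - <<'E'
from hand import *
c=np.load('w4.npy',allow_pickle=True).item(); im=c['pixels'].astype(int).mean(2)
for col in (262,266,369,373): print(col,[(r,int(im[r,col])) for r in range(192,206)],[(r,int(im[r,col])) for r in range(222,250,1)])
rr,oo=frame([.5865,-.0995,.112,1.15])
for L in (-.013,-.012,-.011,-.01,0,.01,.011,.012,.013):
    print(L,proj(c,rr.apply([[-.0084+.766*L,s*.042,.010+.643*L] for s in (1,-1)])+oo).round(1).tolist())
E
```

```text
262 [(192, 57), (193, 64), (194, 65), (195, 65), (196, 65), (197, 65), (198, 64), (199, 65), (200, 58), (201, 86), (202, 186), (203, 197), (204, 198), (205, 197)] [(222, 213), (223, 213), (224, 213), (225, 213), (226, 213), (227, 213), (228, 213), (229, 213), (230, 213), (231, 212), (232, 212), (233, 119), (234, 84), (235, 71), (236, 72), (237, 70), (238, 71), (239, 71), (240, 71), (241, 69), (242, 70), (243, 71), (244, 69), (245, 70), (246, 68), (247, 69), (248, 69), (249, 76)]
266 [(192, 45), (193, 50), (194, 51), (195, 50), (196, 49), (197, 49), (198, 52), (199, 50), (200, 45), (201, 68), (202, 128), (203, 143), (204, 145), (205, 145)] [(222, 213), (223, 213), (224, 213), (225, 213), (226, 213), (227, 213), (228, 213), (229, 213), (230, 213), (231, 213), (232, 213), (233, 120), (234, 85), (235, 72), (236, 76), (237, 125), (238, 182), (239, 191), (240, 194), (241, 192), (242, 185), (243, 175), (244, 162), (245, 145), (246, 115), (247, 161), (248, 174), (249, 174)]
369 [(192, 49), (193, 50), (194, 51), (195, 50), (196, 50), (197, 49), (198, 51), (199, 48), (200, 58), (201, 126), (20
[... 498 characters left out ...]
3, 144), (204, 145), (205, 144)] [(222, 144), (223, 144), (224, 144), (225, 144), (226, 144), (227, 144), (228, 145), (229, 145), (230, 143), (231, 144), (232, 74), (233, 51), (234, 50), (235, 50), (236, 50), (237, 50), (238, 48), (239, 50), (240, 49), (241, 49), (242, 61), (243, 69), (244, 69), (245, 70), (246, 71), (247, 70), (248, 70), (249, 71)]
-0.013 [[264.9, 231.1], [369.1, 231.1]]
-0.012 [[264.8, 230.0], [369.2, 230.0]]
-0.011 [[264.7, 228.9], [369.3, 228.9]]
-0.01 [[264.6, 227.7], [369.3, 227.7]]
0 [[263.9, 216.2], [370.1, 216.2]]
0.01 [[263.1, 204.3], [370.9, 204.3]]
0.011 [[263.0, 203.1], [371.0, 203.1]]
0.012 [[262.9, 201.9], [371.1, 201.9]]
0.013 [[262.9, 200.7], [371.2, 200.7]]
```

```bash
python3 - <<'E'
from hand import *
c2=R.from_rotvec([2.771,-.557,1.018]).as_matrix(); print('tool at pickup',c2.round(3).tolist(),'now',tool()[1].as_matrix().round(3).tolist())
off=[.00125,.0009,.0265]
for a in (.02,0): print(a,goto(a,off,dy=-.0005,dperp=-.0007))
E
```

```text
tool at pickup [[0.703, -0.387, 0.597], [-0.294, -0.922, -0.251], [0.648, 0.001, -0.762]] now [[0.761, 0.112, 0.639], [0.086, -0.994, 0.072], [0.643, 0.0, -0.766]]
0.02 [-0.32  0.09  3.94  0.01 -0.02  0.01]
0 [-0.32  0.09  5.94  0.01 -0.02  0.01]
```

```bash
python3 -m inch '[-0.3,0.1,1,0,0,0, -0.3,0.1,2,0,0,0, -0.3,0.1,3,0,0,0, -0.3,0.1,4,0,0,0, -0.3,0.1,4,0,0,0, -0.3,0.1,4,0,0,0]'
python3 - <<'E'
from hand import *
c=env.camera('wrist'); np.save('w5.npy',c); p,r=tool()
rs=env.regions_of(c,'roll_center'); k=[m for m in rs if m['box'][0]<316<m['box'][2] and m['box'][1]>120][0]
o=hfit(c,k['mask'],240); print(o.x.round(4),o.fun.round(3))
im=c['pixels'].astype(int).mean(2); rr,oo=frame([.5865,-.0995,.112,1.15])
print('pred blk L=+-13,0',proj(c,rr.apply([[-.0084+.766*L,s*.042,.010+.643*L] for s in (1,-1) for L in (.013,0,-.013)])+oo).round(1).tolist())
print('pred inner',proj(c,rr.apply([[-.0084,s*.036,.010] for s in (1,-1)])+oo).round(1).tolist())
print('roll pins',proj(c,p+r.apply([[.00125,s*.0315,.0265] for s in (1,-1)])).round(1).tolist())
for col in (252,256,378,382): print(col,[int(v) for v in im[180:280,col]])
for row in (200,206,212): print(row,[int(v) for v in im[row,250:282]],[int(v) for v in im[row,350:386]])
print(rel(np.array(tool()[0]),pose(6.4,40)), goto(0,[.00125,.0009,.0265],dy=-.0005,dperp=-.0007))
save('w5.png',c,(230,150,410,285),4)
E
```

```text
time: 7.98
ee_pos: [0.5557, -0.1023, 0.093]
tool_rot: [-2.912, -0.163, -1.058]
contact_force: [0.0, -0.7, -1.4]
grip_width: 0.51
grip_force: 42.2
[-1.100e-03  6.000e-04  3.070e-02  6.401e-01  1.290e-02] -0.961
pred blk L=+-13,0 [[249.8, 217.0], [251.4, 235.4], [252.8, 253.0], [381.7, 217.0], [380.1, 235.4], [378.7, 253.0]]
pred inner [[260.6, 235.4], [370.9, 235.4]]
roll pins [[364.4, 241.0], [265.1, 241.0]]
252 [47, 46, 47, 49, 48, 47, 46, 46, 47, 47, 47, 47, 46, 46, 45, 47, 46, 47, 46, 45, 48, 46, 47, 47, 45, 45, 47, 46, 52, 51, 52, 52, 51, 53, 51, 52, 51, 43, 120, 142, 149, 148, 148, 198, 202, 216, 217, 217, 217, 217, 217, 218, 217, 217, 217, 217, 217, 217, 217, 217, 217, 217, 217, 217, 217, 217, 217, 217, 217, 217, 217, 217, 217, 217, 217, 147, 99, 76, 56, 54, 54, 53, 55, 53, 55, 54, 66, 59, 54, 55, 55, 79, 58, 54, 53, 54, 55, 64, 93, 111]
256 [42, 42, 42, 42, 42, 42, 43, 43, 43, 43, 44, 43, 43, 43, 44, 44, 43, 45, 45, 45, 45, 45, 46, 46, 45, 46, 46, 45, 50, 51, 51, 51, 52, 51, 51, 52, 50, 43, 120, 142, 148, 149, 149, 148, 149, 149, 149, 149, 148, 149, 149, 148, 148, 149, 149, 14
[... 1314 characters left out ...]
5, 35, 35, 34, 36, 37, 42, 45, 47, 47, 47, 47, 47, 46, 47, 48, 52]
206 [45, 45, 47, 47, 46, 45, 46, 44, 42, 37, 33, 34, 33, 33, 34, 32, 49, 62, 34, 33, 33, 33, 34, 33, 41, 59, 73, 73, 74, 75, 72, 62] [49, 58, 70, 74, 76, 74, 74, 64, 43, 35, 34, 35, 35, 37, 36, 35, 51, 78, 72, 35, 35, 37, 35, 37, 40, 44, 44, 45, 45, 45, 46, 45, 48, 53, 51, 52]
212 [52, 52, 51, 51, 51, 53, 52, 48, 48, 44, 38, 39, 74, 104, 92, 86, 86, 76, 34, 32, 32, 33, 32, 33, 47, 68, 76, 75, 75, 75, 72, 60] [45, 54, 69, 76, 76, 76, 74, 71, 60, 35, 34, 35, 35, 36, 37, 40, 66, 93, 94, 93, 97, 100, 79, 37, 41, 46, 49, 52, 52, 51, 51, 50, 52, 53, 50, 51]
[ 0.    0.    0.   -0.01  0.03  0.01] [ 0.02  0.02  1.89 -0.01  0.03  0.01]
```

```bash
python3 -m inch '[0,0,0.6,0,0,0, 0,0,1.2,0,0,0, 0,0,1.85,0,0,0, 0,0,1.85,0,0,0, 0,0,1.85,0,0,0]'
python3 - <<'E'
from hand import *
c=env.camera('wrist'); np.save('w6.npy',c); p,r=tool(); print(p)
im=c['pixels'].astype(int).mean(2); rr,oo=frame([.5865,-.0995,.112,1.15])
print('pred blk',proj(c,rr.apply([[-.0084+.766*L,s*.042,.010+.643*L] for s in (1,-1) for L in (.013,0,-.013)])+oo).round(1).tolist())
for col in (246,250,384,388): print(col,[(i,int(im[i,col])) for i in range(180,320) if abs(im[i+1,col]-im[i-1,col])>50])
print(goto(0,[.00125,.0009,.0265],dy=-.0005,dperp=-.0007))
E
```

```text
time: 8.7
ee_pos: [0.5675, -0.101, 0.0788]
tool_rot: [-2.912, -0.163, -1.058]
contact_force: [-0.4, -0.8, -1.8]
grip_width: 0.511
grip_force: 42.2
[ 0.56753836 -0.10101165  0.07893148]
pred blk [[242.6, 229.3], [244.5, 249.4], [246.3, 268.4], [388.6, 229.3], [386.7, 249.4], [385.0, 268.4]]
246 [(230, 74), (231, 126), (237, 196), (266, 191), (267, 131), (268, 64)]
250 [(230, 77), (231, 126), (252, 196), (258, 207), (259, 126), (260, 51)]
384 [(229, 97), (260, 117), (261, 92), (262, 64)]
388 [(229, 98), (269, 113)]
[ 0.04  0.02  0.02 -0.03  0.05  0.  ]
```

```bash
python3 -m inch '[0,0,0,0,0,0, 0,0,0,0,0,0, 0,0,0,0,0,0,0,0,0,0,0,0]' 0.8
python3 - <<'E'
from hand import *
c=env.camera('wrist'); np.save('w7.npy',c); p,r=tool(); rr,oo=frame([.5865,-.0995,.112,1.15])
im=c['pixels'][...,::-1][160:310,230:410].copy(); z=cv2.resize(im,None,fx=4,fy=4,interpolation=cv2.INTER_CUBIC)
cv2.imwrite('pics/w7.png',z)
E
```

```text
time: 9.25
ee_pos: [0.5677, -0.1011, 0.0792]
tool_rot: [-2.912, -0.163, -1.059]
contact_force: [-0.3, -0.1, 0.4]
grip_width: 0.799
grip_force: 0.0
```

View pics/w7.png

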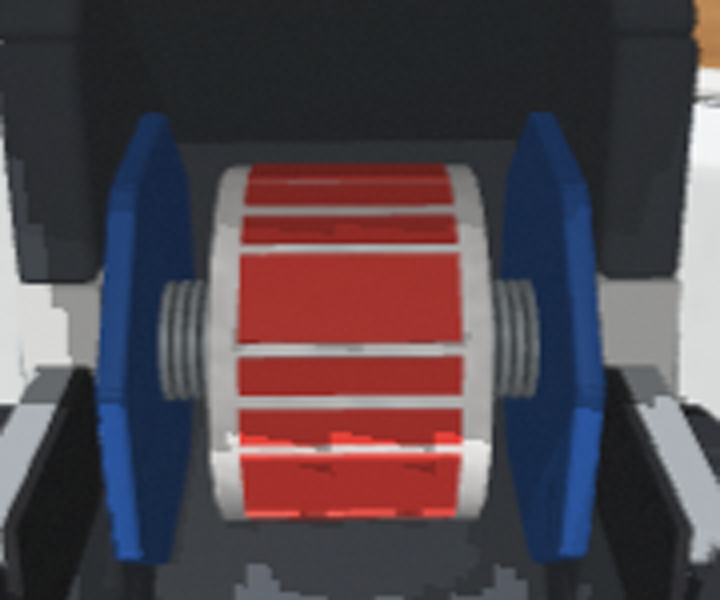

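Both flanges have sprung fully out (crop x 100 to 600, springs extended) and sit between the white cup blocks. The pads are free, with grip force 0 and no load on the arm, so the roll hangs in the cups. Next I back out and close the gripper.

```bash
python3 -m inch '[0,0,-1,0,0,0, 0,0,-3,0,0,0, 0,0,-6,0,0,0, 0,0,-10,0,0,0, 0,0,-13,0,0,0, 0,0,-13,0,0,0]' 0.9
cat > cov.py <<'E'
from hand import *
def d(x,z,y=0.):  # TCP target in dispenser frame, z absolute tip height (TCP 8 mm above tip), tool vertical
    r,o=frame([.5865,-.0995,.112]); q=r.apply([x,y,0])+o; q[2]=z+.008
    return rel(q,pose(6.4,0))
E
python3 - <<'E'
from cov import *
print(tool()[0]); 
for x,z in [(-.09,.26),(.06,.26),(.055,.17)]: print(x,z,d(x,z))
E
```

```text
time: 10.05
ee_pos: [0.4845, -0.111, 0.1811]
tool_rot: [-2.912, -0.163, -1.065]
contact_force: [0.1, -0.7, 0.6]
grip_width: 0.893
grip_force: 0.0
[ 0.48448241 -0.11095346  0.1811026 ]
-0.09 0.26 [ 6.570e+00  2.000e-02 -5.820e+00  1.200e-01 -4.018e+01 -0.000e+00]
0.06 0.26 [ 18.03   0.     3.85   0.12 -40.18  -0.  ]
0.055 0.17 [ 1.185e+01 -1.000e-02  1.041e+01  1.200e-01 -4.018e+01 -0.000e+00]
```

```bash
python3 -m inch '[4,0,-5.8,0,-10,0, 6.6,0,-5.8,0,-20,0, 6.6,0,-5.8,0,-30,0, 6.6,0,-5.8,0,-40,0, 9,0,-3.8,0,-40,0, 13,0,-0.4,0,-40,0, 18,0,3.8,0,-40,0, 18,0,3.8,0,-40,0]' 0
python3 - <<'E'
from cov import *
print(tool()[0]); print(env.sense()['joint_positions'].round(2))
for x,z in [(.06,.26),(.055,.17),(.035,.17),(.016,.164),(.001,.147),(-.0086,.128),(-.012,.104)]: print(x,z,d(x,z))
E
```

```text
time: 11.05
ee_pos: [0.6497, -0.0913, 0.2601]
tool_rot: [-3.136, -0.178, 0.007]
contact_force: [-1.2, -0.5, -0.3]
grip_width: 0.001
grip_force: 0.0
[ 0.64970842 -0.09131028  0.26009463]
[-0.14  0.47  0.39  1.5   0.    2.89]
0.06 0.26 [-0.38  0.11 -0.79 -0.07  0.25  0.11]
0.055 0.17 [-0.84  0.12  8.21 -0.07  0.25  0.11]
0.035 0.17 [-2.84  0.11  8.22 -0.07  0.25  0.11]
0.016 0.164 [-4.73  0.11  8.83 -0.07  0.25  0.11]
0.001 0.147 [-6.23  0.11 10.54 -0.07  0.25  0.11]
-0.0086 0.128 [-7.18  0.11 12.44 -0.07  0.25  0.11]
-0.012 0.104 [-7.51  0.11 14.84 -0.07  0.25  0.11]
```

```bash
python3 -m inch '[-0.8,0,4,0,0,0, -0.8,0,8.2,0,0,0, -0.8,0,8.2,0,0,0, -1.8,0,8.2,0,0,0, -2.8,0,8.2,0,0,0, -3.8,0,8.5,0,0,0, -4.7,0,8.8,0,0,0, -5.5,0,9.6,0,0,0]'
python3 -m inch '[0,0,0,0,0,0]'
python3 - <<'E'
from cov import *
print(env.sense()['contact_force'].round(1))
c=env.camera('top'); rs=env.regions_of(c,'cover')
print([(np.round(m['box']).astype(int).tolist(),round(m['p'],2)) for m in rs])
k=[m for m in rs if abs(m['box'][0]-322)<20]
if k:
    b=fit([c],[k[0]['mask']],[.5865,-.0995,.112,.8]);print(b.x.round(3),b.fun)
for x,z in [(.001,.147),(-.0086,.128),(-.012,.104)]: print(x,z,d(x,z))
E
```

```text
time: 12.05
ee_pos: [0.5908, -0.0986, 0.1695]
tool_rot: [3.136, 0.176, 0.001]
contact_force: [0.2, -0.7, 0.6]
grip_width: -0.002
grip_force: 0.5
time: 12.18
ee_pos: [0.5901, -0.0984, 0.1685]
tool_rot: [-3.136, -0.175, 0.004]
contact_force: [0.0, 0.9, 0.3]
grip_width: 0.001
grip_force: 0.0
[0.  0.9 0.3]
[]
0.001 0.147 [-0.37  0.06  1.4  -0.02  0.07  0.01]
-0.0086 0.128 [-1.33  0.06  3.3  -0.02  0.07  0.01]
-0.012 0.104 [-1.67  0.06  5.7  -0.02  0.07  0.01]
```

```bash
python3 -m inch '[-0.4,0,1.4,0,0,0, -0.9,0,2.4,0,0,0, -1.3,0,3.3,0,0,0, -1.6,0,4.3,0,0,0, -1.8,0,5.3,0,0,0, -1.9,0,5.7,0,0,0, -1.9,0,6.1,0,0,0, -1.9,0,6.1,0,0,0]'
python3 - <<'E'
from cov import *
c=env.camera('wrist'); np.save('w8.npy',c); print([(np.round(m['box']).astype(int).tolist(),round(m['p'],2)) for m in env.boxes_of(c,'cover')])
# orange tab search
for n in ('wrist','top'):
    c=env.camera(n); hsv=cv2.cvtColor(c['pixels'],cv2.COLOR_RGB2HSV); m=cv2.inRange(hsv,(8,150,150),(18,255,255))
    nn,_,st,ce=cv2.connectedComponentsWithStats(m); print(n,[(st[i][:5].tolist()) for i in range(1,nn) if st[i][4]>6])
    for a in (0,.15,.3,.6,1.15): print(a,proj(c,cover([.5865,-.0995,.112,a])[2].mean(0)).round(0).tolist())
E
```

```text
time: 13.28
ee_pos: [0.5742, -0.1005, 0.1185]
tool_rot: [3.135, 0.176, 0.017]
contact_force: [-27.3, 5.5, 93.0]
grip_width: 0.0
grip_force: 46.6
[([216, 140, 421, 298], 0.74)]
wrist []
0 [[315.0, 307.0]]
0.15 [[315.0, 323.0]]
0.3 [[315.0, 339.0]]
0.6 [[315.0, 367.0]]
1.15 [[315.0, 367.0]]
top [[452, 184, 5, 13, 31]]
0 [[343.0, 210.0]]
0.15 [[343.0, 209.0]]
0.3 [[343.0, 207.0]]
0.6 [[343.0, 201.0]]
1.15 [[341.0, 183.0]]
```

```bash
python3 -m inch '[0,0,-0.6,0,0,0, 0,0,-2,0,0,0, 0,0,-6,0,0,0, 0,0,-12,0,0,0, 0,0,-15,0,0,0, 0,0,-15,0,0,0]'
python3 - <<'E'
from cov import *
cs=[]
for n in ('wrist','top'):
    c=env.camera(n); np.save('f_'+n+'.npy',c)
    rs=env.regions_of(c,'cover'); print(n,[(np.round(m['box']).astype(int).tolist(),round(m['p'],2)) for m in rs])
    for a in (0,.1,.3): 
        q=np.vstack(cover([.5865,-.0995,.112,a])); u=proj(c,q); print(a,u.min(0).round(),u.max(0).round(),'tab',proj(c,cover([.5865,-.0995,.112,a])[2]).mean(0).round(1))
    if rs:
        b=fit([c],[rs[0]['mask']],[.5865,-.0995,.112,.05]);print(b.x.round(3),b.fun)
    hsv=cv2.cvtColor(c['pixels'],cv2.COLOR_RGB2HSV); m=cv2.inRange(hsv,(8,150,120),(18,255,255))
    nn,_,st,ce=cv2.connectedComponentsWithStats(m); print([(st[i][:5].tolist(),ce[i].round(1).tolist()) for i in range(1,nn) if st[i][4]>6])
    rs=env.boxes_of(c,'roll_center'); print([(np.round(m['box']).astype(int).tolist(),round(m['p'],2)) for m in rs])
E
```

```text
time: 14.22
ee_pos: [0.5735, -0.1008, 0.2601]
tool_rot: [3.136, 0.176, 0.004]
contact_force: [0.8, -0.1, -0.6]
grip_width: 0.0
grip_force: 0.0
wrist [([265, 121, 375, 226], 0.75)]
0 [262. 123.] [368. 223.] tab [315.3 218.8]
0.1 [262. 123.] [368. 226.] tab [315.3 222.2]
0.3 [262. 123.] [368. 231.] tab [315.2 226.8]
[ 0.588 -0.101  0.122  0.079] -0.9603170282952108
[([461, 4, 6, 4, 10], [463.4, 5.9]), ([92, 34, 8, 1, 8], [95.5, 34.0]), ([106, 34, 7, 1, 7], [109.0, 34.0]), ([591, 172, 30, 15, 213], [604.3, 177.6]), ([597, 176, 43, 55, 777], [613.6, 197.7]), ([299, 218, 36, 7, 250], [316.5, 221.0])]
[([497, 237, 615, 324], 0.98), ([70, 86, 145, 122], 0.41)]
top []
0 [320. 172.] [361. 212.] tab [342.5 209.8]
0.1 [320. 172.] [361. 212.] tab [342.7 209.2]
0.3 [320. 172.] [361. 209.] tab [342.8 207. ]
[([448, 184, 9, 13, 53], [452.4, 191.3])]
[([440, 223, 484, 266], 0.81)]
```

```bash
python3 - <<'E'
from cov import *
from fit import cyl
c=np.load('f_wrist.npy',allow_pickle=True).item(); p=[.5857,-.1000,.112]
for dz in (0,.002):
  for a in (0,.03,.06,.1):
    q=cover(p+[a]); t=proj(c,q[2]+[0,0,dz]); e=proj(c,q[0]+[0,0,dz]); print(dz,a,'tab',t.min(0).round(1),t.max(0).round(1),'plate',e.min(0).round(1),e.max(0).round(1))
im=c['pixels'].astype(int); sub=im[121:228,262:376]; red=(sub[...,0]-sub[...,1:].max(2))>25
ys,xs=np.nonzero(red); print('red',red.sum(),xs.min()+262,xs.max()+262,np.percentile(ys,[2,50,98])+121, 'mean',xs.mean()+262)
blue=(sub[...,2]-sub[...,0])>25; ys,xs=np.nonzero(blue); print('blue',blue.sum(),[(int(k)+262,int((xs==k).sum())) for k in np.unique(xs)][:60], np.percentile(ys,[2,50,98])+121)
r,o=frame(p)
u=proj(c,r.apply(cyl(-.019,.019,.027))+o); print('roll pred',u.min(0).round(1),u.max(0).round(1))
u=proj(c,r.apply(cyl(-.033,.033,.035))+o); print('flange pred',u.min(0).round(1),u.max(0).round(1))
hsv=cv2.cvtColor(c['pixels'],cv2.COLOR_RGB2HSV)
for row in range(214,230): print(row,im[row,316].tolist(),im[row,285].tolist())
E
```

```text
0 0 tab [297.4 215.4] [333.9 223.6] plate [262.5 124. ] [368.6 216.9]
0 0.03 tab [297.2 216.5] [334.1 224.7] plate [262.5 124.1] [368.6 217.9]
0 0.06 tab [297.  217.5] [334.3 225.8] plate [262.5 124.2] [368.6 218.8]
0 0.1 tab [296.8 218.8] [334.5 227.1] plate [262.5 124.2] [368.6 220. ]
0.002 0 tab [297.3 216.1] [334.1 224.3] plate [262.2 124.1] [368.9 217.6]
0.002 0.03 tab [297.1 217.2] [334.2 225.5] plate [262.2 124.2] [368.9 218.6]
0.002 0.06 tab [296.9 218.2] [334.4 226.5] plate [262.2 124.4] [368.9 219.5]
0.002 0.1 tab [296.7 219.5] [334.6 227.9] plate [262.2 124.4] [368.9 220.7]
red 252 299 334 [218. 221. 224.] mean 316.5
blue 5521 [(264, 6), (265, 20), (266, 34), (267, 47), (268, 59), (269, 62), (270, 58), (271, 60), (272, 45), (273, 54), (274, 58), (275, 51), (276, 55), (277, 53), (278, 56), (279, 60), (280, 61), (281, 66), (282, 69), (283, 66), (284, 55), (285, 50), (286, 82), (287, 82), (288, 81), (289, 88), (290, 86), (291, 85), (292, 82), (293, 82), (294, 84), (295, 82), (296, 78), (297, 80), (298, 77), (299, 60), (300, 39), (301, 34), (302, 37), (303, 38), (304, 31), (305, 31), (306, 35), (307, 33), (308, 34), (309, 33), (310, 30), (311, 33), (312, 31), (313, 30), (314, 32), (315, 34), (316, 35), (317, 33), (318, 35), (319, 34), (320, 35), (321, 35), (322, 31), (323, 37)] [128. 167. 215.]
roll pred [298.4 143.4] [332.8 188.6]
flange pred [285.  136.4] [346.2 195.3]
214 [81, 95, 107] [79, 93, 104]
215 [101, 116, 131] [96, 111, 126]
216 [100, 110, 120] [107, 124, 138]
217 [107, 107, 109] [98, 114, 128]
218 [158, 95, 57] [82, 92, 101]
219 [161, 92, 45] [149, 151, 148]
220 [160, 90, 44] [94, 98, 99]
221 [160, 92, 45] [83, 88, 91]
222 [158, 88, 42] [84, 89, 93]
223 [159, 89, 42] [84, 89, 92]
224 [155, 88, 42] [61, 64, 66]
225 [104, 91, 82] [63, 66, 70]
226 [91, 95, 97] [64, 68, 72]
227 [89, 96, 98] [63, 67, 71]
228 [90, 96, 99] [63, 67, 71]
229 [89, 96, 98] [63, 66, 70]
```

```bash
python3 - <<'E'
from cov import *
c=np.load('f_wrist.npy',allow_pickle=True).item(); im=c['pixels'].astype(int)
print('R-B row160',[int(im[160,x,0]-im[160,x,2]) for x in range(266,372,2)])
print('R-B col316',[int(im[y,316,0]-im[y,316,2]) for y in range(122,218,2)])
print('gray col316',[int(im[y,316].mean()) for y in range(118,230,2)])
print('gray col290',[int(im[y,290].mean()) for y in range(118,230,2)])
E
```

```text
R-B row160 [-30, -27, -24, -26, -27, -27, -26, -26, -26, -26, -29, -39, -37, -35, -33, -27, -26, -24, -21, -5, -5, -6, -5, -5, -5, -7, -7, -5, -5, -6, -6, -7, -21, -25, -25, -26, -34, -36, -37, -39, -28, -27, -27, -25, -26, -26, -26, -25, -24, -30, -27, -2, -2]
R-B col316 [-10, -13, -20, -27, -26, -26, -26, -26, -27, -27, -26, -27, -15, -7, -7, -5, -7, -13, -4, -7, -16, -3, -4, -21, -2, -1, -2, -2, -2, -21, -5, -13, -4, -8, -6, -23, -26, -26, -27, -26, -27, -27, -27, -27, -26, -24, -26, -20]
gray col316 [37, 41, 69, 106, 96, 109, 111, 111, 110, 110, 110, 110, 109, 108, 109, 108, 108, 109, 107, 116, 109, 110, 121, 108, 108, 122, 110, 110, 109, 108, 108, 120, 106, 114, 107, 109, 103, 102, 102, 111, 116, 113, 104, 103, 102, 105, 105, 91, 94, 110, 103, 98, 96, 95, 94, 95]
gray col290 [37, 35, 67, 95, 85, 110, 113, 113, 112, 112, 113, 110, 109, 111, 109, 109, 110, 109, 108, 108, 107, 107, 105, 106, 106, 105, 106, 106, 106, 107, 106, 105, 106, 106, 105, 104, 105, 105, 104, 105, 105, 108, 102, 102, 109, 109, 109, 96, 95, 123, 91, 90, 87, 84, 67, 67]
```

```bash
python3 -c "
from rig import env
print(env.finish_job())"
```

```text
the job is handed in; nothing more can be done
None
```

I handed the job in with the small label roll in the dispenser, both pins sprung out into the cups, and the cover pushed shut to its stop. Final images put the cover within about 0.03 rad of shut. The last push on the cover peaked at about 93 N at the wrist (limit 120 N), through the fingertips.

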